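# Check the lower bore edge of a flange with the camera probe

### The arm

A 6-joint arm with a two-finger parallel gripper is mounted at the origin on the work surface. World frame = base frame: x ahead of the robot, y to its left, z up, the work surface at z = 0. Lengths are in m, angles in rad, forces in N, time in s.
With the tool pointing down it reaches from about 0.3 to 0.775 m from the base axis. Payload 14.6 kg.
Tool frame: the origin (TCP) lies between the finger pads; the fingertips stand tips_ahead ahead of it and the grasp point (between the pads) is the TCP (tips_ahead is the distance from the TCP to the fingertips, in m); z points along the fingers, x is the direction in which the jaws open and shut, and the axes are right-handed (so a half turn about z gives the same grasp; the last joint's range is limited). The gripper opens to 94 mm and grips with 3 to 60 N. Pads are 16 mm wide; open, the fingers measure 119 mm over their backs; the gripper's body (75 mm by 177 mm) begins 78 mm behind the grasp point.
Start: joints at [-1.198, 0.3, 1.521, -0, 1.321, -0.067], TCP at [0.234, -0.498, 0.224] pointing down, gripper open.
Joint ranges: [-3.03, 3.03], [-0.79, 2.21], [0.23, 2.52], [-1.04, 4.18], [0, 3.07], [-2.55, 2.55]. Speed limits (rad/s): [2.22, 2.22, 2.57, 3.14, 3.14, 3.14].

### API

Orientations are given as a unit quaternion [w, x, y, z].
In Python, from station import sense, camera, sign_off, tips_ahead gives the robot as it stands.
- The arm moves only by the tool servo_tool, never from a script. Its argument "moves" is a list that holds one entry, the list of rows, each a list of 5 numbers: the opening, from -1 (shut) to 1 (fully open), so that 0 is half open, then the shift along the tool's x, y, z in cm, then the turn about the tool's z in rad. A call has 1 to 12 rows; each row shifts and turns the pose as measured when the row begins, along the tool's axes as they then stand; what a row does not reach is not made up. A row lasts 1/12 s, in which the tool goes at most 41.7 mm and 7.16 degrees, less where a joint would pass 70% of its speed; a pose out of reach is approached as far as the arm can. A call is refused whole if a number of a shift passes 4.17 or a number of a turn 0.125, either way. A call with a gripper value outside its range is refused whole. The fingers move at their own pace and stop on an object; "newtons" is the grip in N (left out, the last holds). Time passes only in rows, so rows that do not move let the fingers close. It gives the time, the measured TCP pose, the force and the opening at its end, in the units of the state.
- sense(): the state, without advancing time (a new reading comes with each control period).
- camera(name): name is "scene" or "side" or "wrist"; returns a dict with "pixels" (420x560x3 uint8, red, green, blue), "K" (3x3 intrinsics, pixels), "cam_to_world" (4x4, takes a point from camera to world coordinates); the wrist camera has in their place "hand_eye" (4x4, takes a point from camera to tool coordinates, whose origin is the TCP and whose axes are the tool frame's). Camera axes: x right, y up, looking along -z (the intrinsics and any distortion apply to the point x, -y, -z); pixel columns grow to the right and rows downward; lengths in m; the calibration is good to about 2 mm. A picture is of the moment at which its call begins: read the wrist's pose just before it. There is no depth.
- sign_off(): hands the job in, once; it reports no verdict.
The state is a dict: "t": time; "qpos": joint angles; "joint_vel": joint speeds; "effort": joint torques, N m; "eef_pos": TCP position; "eef_rot": TCP orientation; "ft_force": force on the tool from outside, world axes, zero at the start; "moment": the same for the moment, N m; "opening": finger opening in m.
Only numpy, scipy, OpenCV 4.12 (cv2) and the standard library are available. Lean on these libraries where they do the work, as an engineer would, in place of code of your own. Each camera call takes 0.05 s, during which the arm holds its last target. There are 200 camera calls.

### The job

Set the light first: slide the fader on the light controller until the white line on its cap points at the middle of the yellow tape, and let go of it. Then lift the camera probe out of its stand and lower it upright down the middle of the flange's bore, never letting it touch the flange, until the white ring on its tube is level with the top of the hub. Finish while still holding it there, centred and still, with the flange and the other things on the plate left where they were.

Things in the scene. Friction and masses are not known exactly. Their poses are not given: they have to be found in the camera images.
- controller: Dark grey light controller box, 100 (its x) x 190 (its y) x 45 mm high, fixed on the granite; origin at the centre of its underside. The slot of the fader runs along its y axis through the centre of its top face, 100 mm of travel. Scale marks lie on the -x side of the slot.
- fader_line (a point): Centre of the white line on top of the fader cap. The cap is a grey block 26 (controller's x) x 14 (controller's y, the direction of sliding) x 24 mm high; its underside runs just over the controller's top face (45 mm above the granite) and this point is its top, 69.5 mm above the granite. Axes as the controller's. The cap slides stiffly (about 2 N) and stays where it is left.
- fader (a joint): Travel of the fader, m: 0 at the -y end of the slot, 0.1 at the +y end of the slot, in the controller's axes; the controller's centre is at 0.05.
- tape: Strip of yellow tape stuck on top of the controller beside the slot, on its +x side, marking the light level wanted: 10 mm wide along the slot, 22 mm long across it. Origin on the slot's centre line at the middle of the tape's width (the tape itself lies 16 to 38 mm from the slot's centre line); axes as the controller's, y along the slot.
- stand: Probe stand, fixed: black base 100 x 90 mm, two aluminium cheeks (on its +y and -y sides) and a top plate 64 (x) x 80 (y) mm at 100 mm height with a black collar (outside diameter 38 mm, 8 mm high, so 108 mm above the granite). Origin at the centre of its underside, straight below the probe, which hangs upright in collar and plate (hole 17 mm) with about 1 mm of play.
- probe: Camera probe, about 0.16 kg, upright in its stand: tube 10 mm in diameter and 85 mm long, above it a plain round orange handle 28 mm in diameter and 72 mm long. Origin at the lower tip of the tube, which starts 15 mm above the granite; z runs up along the tube.
- probe_grip (a point): Where to grip the probe, near the middle of its orange handle: on the axis, 127 mm above the tip, 30 mm below the handle's top and 42 mm above its lower end.
- probe_ring (a point): White ring on the probe's tube (6 mm wide): its middle, on the axis, 50 mm above the tip.
- probe_tip (a point): Lower tip of the probe's tube, on the axis.
- panel: Fixed LED back-light panel, 180 x 180 x 18 mm, with two steel parallels 12 x 150 x 40 mm high on it (along its x, 45 mm either side of its centre) that carry the flange at 58 mm above the granite. Origin at the centre of its underside.
- flange: Loose steel pipe flange, about 3 kg, lying level on the parallels: disc 150 mm in diameter, 20 mm thick, with a hub 64 mm in diameter rising to 40 mm in all. A plain bore 26 mm in diameter runs straight through its middle, 40 mm deep and open below. Eight bolt holes around are not used. Origin at the centre of the bore in the underside, z up.
- bore_top (a point): Centre of the bore at the top of the flange's hub, 40 mm above the flange's origin, 98 mm above the granite.
- bore_mic: Bystander: digital bore micrometer lying on the plate, 183 mm long, up to 40 mm wide, 26 mm high. Leave it.
- rule: Bystander: black rule with a yellow edge lying flat, 175 x 28 x 4 mm. Leave it.
- setting_ring: Bystander: steel setting ring lying flat, 72 mm outside, 30 mm bore, 24 mm high. Leave it; it is not the flange.
- marker: Bystander: lilac marker pen lying down, 121 mm long, 13 mm thick. Leave it.
There are look-alikes about, which are no part of the job. Leave any green or orange look-alike of the stand alone.

How it is judged:
By the outcome, as a careful person would: the job done as asked, in the order asked, and still so for the second after the job is handed in, while the arm keeps its last pose, push and grip.
It also fails if it takes over 64 s, if anything falls off the work surface, if the arm or the gripper's body presses on something with over 40 N, if the wrist force passes 120 N, or if a joint passes its speed limit or range.

## Working session

There is one attempt and no reset: what is moved stays moved. The work goes in short steps, Python scripts to look and compute and a tool call to move; the robot and the scene stay as the last step left them, time stands still between calls to the robot, and variables do not carry over. Pictures are saved under pics/ and viewed, about 8 in all and at most 12, crops included, and the job is handed in when it is done.

Besides the shell and the picture viewer there is one more tool, called after ">>>" as name(argument=value, ...) on one line, values as JSON. servo_tool: Moves the arm, as the interface text tells. Its arguments: {"type":"object","properties":{"moves":{"type":"array","items":{"type":"array","items":{"type":"array","items":{"type":"number"}}}},"newtons":{"type":"number"}},"required":["moves"]}

```bash
mkdir -p pics; cat > h.py <<'E'
import numpy as np, cv2
from station import sense, camera, sign_off, tips_ahead
from scipy.spatial.transform import Rotation as R
def Rm(q): return R.from_quat([q[1],q[2],q[3],q[0]]).as_matrix()
def look(n):
    s=sense(); c=camera(n)
    if n=="wrist":
        T=np.eye(4);T[:3,:3]=Rm(s["eef_rot"]);T[:3,3]=s["eef_pos"]
        c["cam_to_world"]=T@np.array(c["hand_eye"])
    return c
def ray(c,u,v):
    d=np.array(c.get("distortion",np.zeros(5)),float)
    p=cv2.undistortPoints(np.array([[[u,v]]],float),np.array(c["K"]),d)[0,0]
    M=np.array(c["cam_to_world"]); return M[:3,3],M[:3,:3]@np.array([p[0],-p[1],-1])
def onz(c,u,v,z):
    o,d=ray(c,u,v); return o+d*(z-o[2])/d[2]
def proj(c,P):
    M=np.linalg.inv(np.array(c["cam_to_world"])); q=M[:3,:3]@np.array(P)+M[:3,3]
    return np.array(c["K"])@np.array([q[0]/-q[2],-q[1]/-q[2],1])
def tri(r):
    A=0;b=0
    for o,d in r:
        d=d/np.linalg.norm(d);P=np.eye(3)-np.outer(d,d);A=A+P;b=b+P@o
    return np.linalg.solve(A,b)
def save(n,im,crop=None,k=1):
    if crop: x0,y0,x1,y1=crop; im=im[y0:y1,x0:x1]
    im=cv2.resize(im,None,fx=k,fy=k,interpolation=cv2.INTER_CUBIC)
    cv2.imwrite("pics/"+n+".png",im[:,:,::-1])
E
python3 - <<'E'
from h import *
import pickle
a=look("scene");b=look("side")
pickle.dump((a,b),open("ab.pkl","wb"))
save("scene",a["pixels"]);save("side",b["pixels"])
print(a.keys(),a["K"],a["cam_to_world"],b["cam_to_world"],tips_ahead,sense())
w=look("wrist");print(w.keys(),w["hand_eye"],w["K"])
E
```

```text
dict_keys(['pixels', 'K', 'cam_to_world']) [[425.2903614   0.        282.0502416]
 [  0.        425.2903614 201.8277453]
 [  0.          0.          1.       ]] [[ 0.78661229 -0.48559357  0.38136596  1.04621744]
 [ 0.61732335  0.60613671 -0.5015079  -0.68463635]
 [ 0.0123691   0.62991839  0.77656283  1.06503077]
 [ 0.          0.          0.          1.        ]] [[-0.96211436  0.14233662 -0.23254298  0.37126992]
 [-0.27257588 -0.52151878  0.80852987  0.67769368]
 [-0.00619212  0.84128381  0.54055824  0.63116838]
 [ 0.          0.          0.          1.        ]] 0.019 {'t': 0.1, 'qpos': array([-1.19757925e+00,  3.00418927e-01,  1.52150204e+00,  5.60336823e-06,
        1.32070306e+00, -6.66562692e-02]), 'joint_vel': array([ 8.94576464e-05,  8.76173005e-05, -1.41381949e-03,  2.44269525e-03,
       -1.40023741e-03, -7.80610681e-04]), 'effort': array([-1.17434652e-04, -5.32645869e+01, -3.53280973e+01,  7.09430175e-02,
        2.34927930e-02, -5.11359974e-05]), 'eef_pos': array([ 0.23409742, -0.4974607 ,  0.22394838]), 'eef_rot': array([-3.06886859e-04,  8.44340936e-01, -5.35806045e-01, -4.14442729e-04]), 'ft_force': array([-0.37357285, -0.74930353, -0.07981441]), 'moment': array([-0.05057333,  0.02213712,  0.02299141]), 'opening': 0.09394615663243215}
dict_keys(['pixels', 'K', 'hand_eye', 'cam_to_world']) [[ 9.99999389e-01 -1.07416019e-03 -2.62649630e-04 -4.60510776e-04]
 [-1.10431280e-03 -9.57735903e-01 -2.87646868e-01 -8.44288257e-02]
 [ 5.74298334e-05  2.87646982e-01 -9.57736504e-01 -1.60085600e-01]
 [ 0.00000000e+00  0.00000000e+00  0.00000000e+00  1.00000000e+00]] [[317.35666785   0.         278.9069026 ]
 [  0.         317.35666785 209.10781313]
 [  0.           0.           1.        ]]
```

View pics/scene.png

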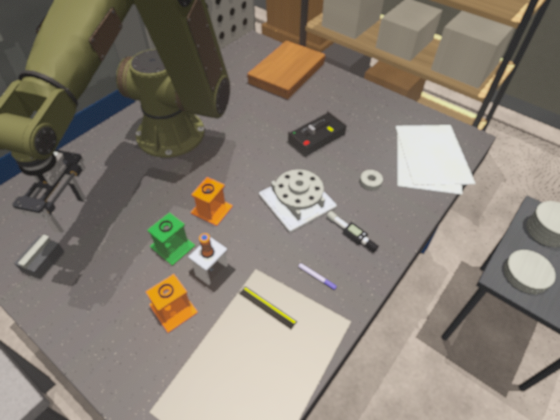

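View pics/side.png

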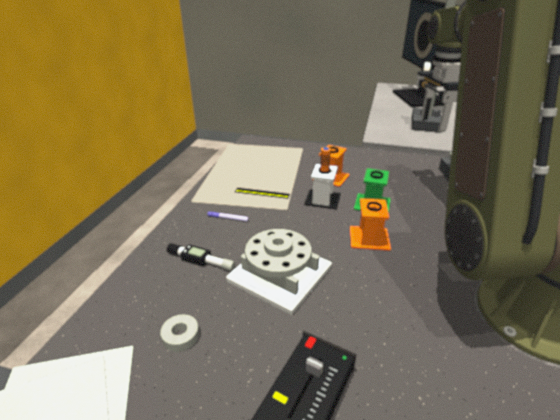

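The scene shows the controller near (317,133), with the yellow tape at (330,129), the cap at (311,128) and a red mark at (306,143). The stand and probe are near (207,250) between green and orange look-alikes, and the flange is at (299,185). In the side view the tape is at (280,397), the cap at (315,366) and the hub at (278,243).

```bash
python3 - <<'E'
from h import *
import pickle
a,b=pickle.load(open("ab.pkl","rb"))
print("tape",onz(a,330,129,.045),onz(b,280,397,.045))
print("cap",onz(a,311,127,.0695),onz(b,315,364,.0695))
print("red",onz(a,306,143,.045),onz(b,310,342,.045))
print("box mid",onz(a,317,132,.045))
print("hub",onz(a,299,183,.098),onz(b,278,242,.098))
print("probe",onz(a,206,238,.172), "plate",onz(a,208,252,.1),onz(b,325,171,.1))
E
```

```text
tape [0.47172122 0.34701996 0.045     ] [0.46863061 0.34575279 0.045     ]
cap [0.42745077 0.28886394 0.0695    ] [0.42452415 0.29014248 0.0695    ]
red [0.44753161 0.23376842 0.045     ] [0.44440723 0.23177539 0.045     ]
box mid [0.44455001 0.30449277 0.045     ]
hub [0.56603455 0.03004793 0.098     ] [0.56146423 0.03256143 0.098     ]
probe [ 0.53044539 -0.32031699  0.172     ] plate [ 0.52464104 -0.31977614  0.1       ] [ 0.51970812 -0.32429312  0.1       ]
```

```bash
cat > plan.py <<'E'
from h import *
def pose():
    s=sense();m=Rm(s["eef_rot"]);return np.array(s["eef_pos"]),np.arctan2(m[1,0],m[0,0]),s
def rows(p1,psi1,n,g=1,polar=False):
    p0,psi0,s=pose(); d=(psi1-psi0+np.pi)%(2*np.pi)-np.pi
    P=lambda p:np.array([np.hypot(p[0],p[1]),np.arctan2(p[1],p[0]),p[2]]) if polar else np.array(p)
    C=lambda q:np.array([q[0]*np.cos(q[1]),q[0]*np.sin(q[1]),q[2]]) if polar else q
    a,b=P(p0),P(p1); out=[]
    for i in range(n):
        f=lambda t:C(a+(b-a)*t)
        e=(f((i+1)/n)-f(i/n))*100; w=psi0+d*i/n
        x=np.array([np.cos(w),np.sin(w),0]);y=np.array([np.sin(w),-np.cos(w),0])
        out.append([g,round(e@x,2),round(e@y,2),round(-e[2],2),round(-d/n,3)])
    for k in range(0,n,12): print(str(out[k:k+12]).replace(" ",""))
E
python3 - <<'E'
from plan import *
rows([.426,.289,.24],np.radians(78),26,1,True)
E
```

```text
[[1,np.float64(-0.26),np.float64(-3.64),np.float64(-0.06),np.float64(-0.096)],[1,np.float64(-0.15),np.float64(-3.64),np.float64(-0.06),np.float64(-0.096)],[1,np.float64(-0.04),np.float64(-3.63),np.float64(-0.06),np.float64(-0.096)],[1,np.float64(0.06),np.float64(-3.62),np.float64(-0.06),np.float64(-0.096)],[1,np.float64(0.17),np.float64(-3.61),np.float64(-0.06),np.float64(-0.096)],[1,np.float64(0.28),np.float64(-3.59),np.float64(-0.06),np.float64(-0.096)],[1,np.float64(0.38),np.float64(-3.58),np.float64(-0.06),np.float64(-0.096)],[1,np.float64(0.48),np.float64(-3.55),np.float64(-0.06),np.float64(-0.096)],[1,np.float64(0.59),np.float64(-3.53),np.float64(-0.06),np.float64(-0.096)],[1,np.float64(0.69),np.float64(-3.5),np.float64(-0.06),np.float64(-0.096)],[1,np.float64(0.79),np.float64(-3.47),np.float64(-0.06),np.float64(-0.096)],[1,np.float64(0.89),np.float64(-3.44),np.float64(-0.06),np.float64(-0.096)]]
[[1,np.float64(0.99),np.float64(-3.4),np.float64(-0.06),np.float64(-0.096)],[1,np.float64(1.08),np.float64(-3.36),np.float64(-0.06),np.float64(-0.096)],[1,np.float64(1.18),np.float64(-
[... 179 characters left out ...]
float64(-0.096)],[1,np.float64(1.45),np.float64(-3.18),np.float64(-0.06),np.float64(-0.096)],[1,np.float64(1.54),np.float64(-3.13),np.float64(-0.06),np.float64(-0.096)],[1,np.float64(1.63),np.float64(-3.07),np.float64(-0.06),np.float64(-0.096)],[1,np.float64(1.71),np.float64(-3.02),np.float64(-0.06),np.float64(-0.096)],[1,np.float64(1.8),np.float64(-2.96),np.float64(-0.06),np.float64(-0.096)],[1,np.float64(1.88),np.float64(-2.9),np.float64(-0.06),np.float64(-0.096)],[1,np.float64(1.96),np.float64(-2.83),np.float64(-0.06),np.float64(-0.096)]]
[[1,np.float64(2.03),np.float64(-2.77),np.float64(-0.06),np.float64(-0.096)],[1,np.float64(2.11),np.float64(-2.7),np.float64(-0.06),np.float64(-0.096)]]
```

>>> servo_tool(moves=[[[1, -0.3, -3.6, -0.3, -0.1], [1, -0.2, -3.6, -0.3, -0.1], [1, 0, -3.6, -0.3, -0.1], [1, 0.1, -3.6, -0.3, -0.1], [1, 0.2, -3.6, -0.2, -0.1], [1, 0.3, -3.6, -0.2, -0.1], [1, 0.4, -3.6, 0, -0.1], [1, 0.5, -3.6, 0, -0.1], [1, 0.6, -3.5, 0, -0.1], [1, 0.7, -3.5, 0, -0.1], [1, 0.8, -3.5, 0, -0.1], [1, 0.9, -3.4, 0, -0.1]]])

```text
t: 1.15
eef_pos: [0.4969, -0.1565, 0.2375]
eef_rot: [-0.002, 0.998, 0.056, -0.002]
ft_force: [1.2, -0.3, 0.1]
opening: 0.094
```

```bash
sed -i 's/round(\(e@x\|e@y\|-e\[2\]\),2)/float(round(\1,2))/g; s/round(-d\/n,3)/float(round(-d\/n,3))/' plan.py; python3 - <<'E'
from plan import *
p,a,s=pose();print(p,a,s["t"])
rows([.426,.289,.23],np.radians(78),16,1,True)
E
```

```text
[ 0.49690404 -0.15648585  0.23752064] 0.11264848406189175 1.15
[[1,1.08,-2.73,0.05,-0.078],[1,1.14,-2.7,0.05,-0.078],[1,1.19,-2.67,0.05,-0.078],[1,1.25,-2.65,0.05,-0.078],[1,1.31,-2.62,0.05,-0.078],[1,1.36,-2.59,0.05,-0.078],[1,1.42,-2.55,0.05,-0.078],[1,1.47,-2.52,0.05,-0.078],[1,1.52,-2.49,0.05,-0.078],[1,1.58,-2.45,0.05,-0.078],[1,1.63,-2.41,0.05,-0.078],[1,1.68,-2.38,0.05,-0.078]]
[[1,1.73,-2.34,0.05,-0.078],[1,1.78,-2.3,0.05,-0.078],[1,1.83,-2.26,0.05,-0.078],[1,1.87,-2.21,0.05,-0.078]]
```

>>> servo_tool(moves=[[[1, 1.3, -3.3, 0, -0.1], [1, 1.4, -3.3, 0, -0.1], [1, 1.5, -3.3, 0, -0.1], [1, 1.6, -3.3, 0, -0.1], [1, 1.7, -3.2, 0, -0.1], [1, 1.7, -3.2, 0, -0.1], [1, 1.8, -3.2, 0, -0.1], [1, 1.9, -3.1, 0, -0.1], [1, 1.9, -3.1, 0, -0.1], [1, 2.0, -3.0, 0, -0.1], [1, 2.1, -3.0, 0, -0.1], [1, 2.2, -2.9, 0, -0.1]]])

```text
t: 2.15
eef_pos: [0.4154, 0.2757, 0.2372]
eef_rot: [-0.005, 0.773, 0.635, -0.002]
ft_force: [0.7, 0.8, 0.6]
opening: 0.0941
```

>>> servo_tool(moves=[[[1, 0, 0, 0, 0], [1, 0, 0, 0, 0]]])

```text
t: 2.32
eef_pos: [0.4116, 0.2805, 0.2371]
eef_rot: [-0.005, 0.769, 0.64, -0.002]
ft_force: [-0.1, -0.8, -0.5]
opening: 0.0941
```

```bash
python3 - <<'E'
from plan import *
p,a,s=pose();print(p,a,s["t"])
c=look("wrist");import pickle;pickle.dump(c,open("w1.pkl","wb"));save("w1",c["pixels"])
print(proj(c,[.426,.289,.0695]),proj(c,[.471,.346,.045]))
E
```

```text
[0.41159344 0.28048044 0.2370557 ] 1.3883235890520966 2.3167
[288.12297285 209.53170848   1.        ] [341.57057428 231.37294281   1.        ]
```

View pics/w1.png

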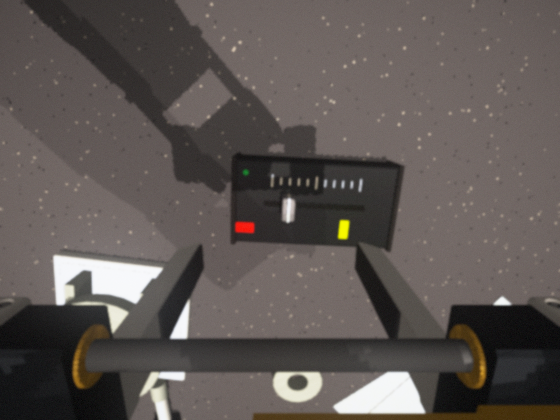

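The wrist view looks straight down on the controller: cap top with its white line near (288,208), tape at (343,229), slot from (264,204) to (365,207), and scale marks above it.

```bash
python3 - <<'E'
from plan import *
import pickle
c=pickle.load(open("w1.pkl","rb"));im=c["pixels"].astype(int)
r,g,b=im[...,0],im[...,1],im[...,2]
def cen(m,n):
    m=m.copy();k=np.zeros_like(m);k[150:250,230:400]=1;m=m&k
    ys,xs=np.nonzero(m);print(n,len(xs),xs.mean(),ys.mean(),xs.min(),xs.max(),ys.min(),ys.max());return xs.mean(),ys.mean()
t=cen((r>150)&(g>130)&(b<100),"tape")
gm=im.min(2)
k=np.zeros(r.shape,bool);k[190:226,278:300]=1
w=cen((gm>185)&k,"line")
print(gm[194:226:2,280:298])
m=np.zeros(r.shape,bool);m[174:196,268:366]=1
ys,xs=np.nonzero((gm>110)&m)
T=onz(c,*t,.045);L=onz(c,*w,.0695)
# long ticks
n,lab,st,ce=cv2.connectedComponentsWithStats(((gm>110)&m).astype(np.uint8))
for s,q in zip(st[1:],ce[1:]): print(s,q)
q=[onz(c,*z,.045) for s,z in zip(st[1:],ce[1:])]
d=q[-1]-q[0];print(T,L)
save("w1z",c["pixels"],(225,145,410,260),4)
E
```

```text
tape 178 343.1741573033708 229.08988764044943 338 348 220 238
line 116 288.48275862068965 209.0 286 292 199 221
[[ 39  32  38  39  43  44  46  57  62  65  54  45  43  40  37  33  34  32]
 [ 34  34  42  41  44  51  60  66  82  85  73  60  49  49  50  51  47  46]
 [ 33  34  52  75  93 101 105 133 165 176 155 118  90  78  64  56  54  53]
 [ 33  39  77 124 151 165 175 201 230 234 224 191 165 140 108  76  55  48]
 [ 29  47  86 133 168 179 175 200 230 237 228 205 187 169 136  88  54  42]
 [ 26  47  91 141 168 180 186 207 231 236 226 200 186 172 142  97  53  37]
 [ 32  55 104 142 170 184 195 220 235 237 226 196 186 169 138  92  49  36]
 [ 36  61 110 150 171 185 202 227 239 235 219 194 182 163 129  84  50  43]
 [ 39  62 113 153 173 179 196 226 238 233 214 191 180 159 120  76  51  45]
 [ 40  66 111 152 171 178 193 226 236 230 204 185 175 157 112  70  48  45]
 [ 52  71 109 143 159 168 193 228 235 225 189 172 157 139 102  65  44  41]
 [ 50  70 110 137 156 170 198 229 234 215 180 161 151 130  95  58  44  42]
 [ 53  75 108 137 151 163 191 226 230 213 179 161 144 124  88  51  46  42]
 [ 50  63  91 112 123 143 181 221 227 199 162 140 124 102  73  50  42  46]
 [ 46  43  49  55  62  80 118 150 152 119  83  67  63  52  46  45  45  45]
 [ 43  42  45  43  43  47  48  52  50  47  48  43  41  44  42  42  43  45]]
[271 174   3   5  12] [272.08333333 175.83333333]
[316 179   1   2   2] [316.  179.5]
[358 179   5  13  43] [360.02325581 184.8372093 ]
[298 181   1   3   3] [298. 182.]
[307 181   1   2   2] [307.  181.5]
[324 180   3   7  20] [324.95 182.85]
[332 180   4   8  24] [333.83333333 183.58333333]
[341 181   4   7  23] [342.56521739 183.86956522]
[350 181   4   8  24] [351.29166667 184.16666667]
[289 182   1   1   1] [289. 182.]
[316 182   1   1   1] [316. 182.]
[0.46850267 0.34822309 0.045     ] [0.42548302 0.28948395 0.0695    ]
```

View pics/w1z.png

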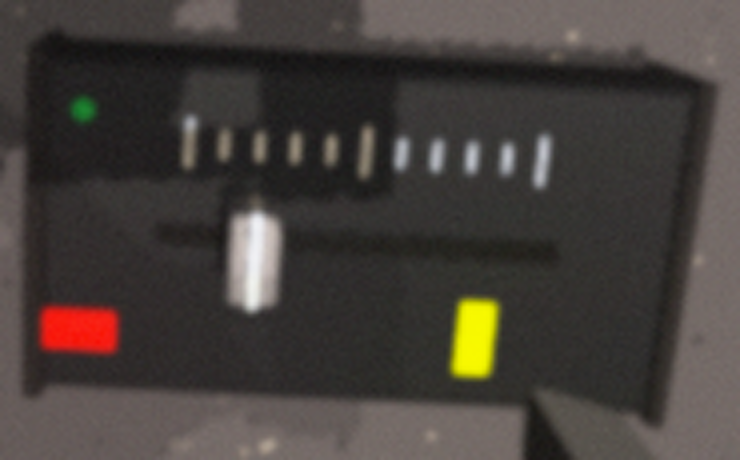

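The zoom shows the line clearly in the middle of the cap, with the end ticks at (272.1,181.1) and (360.3,184.9) in full pixels giving the slot's direction.

```bash
python3 - <<'E'
from plan import *
import pickle
c=pickle.load(open("w1.pkl","rb"))
p,q=onz(c,272.1,181.1,.045),onz(c,360.3,184.9,.045)
d=q-p;print("tick len",np.linalg.norm(d),"psi",np.degrees(np.arctan2(d[1],d[0])))
u=d/np.linalg.norm(d);x=np.array([u[1],-u[0],0])
T=onz(c,343.17,229.09,.045);L=onz(c,288.5,209.5,.0695)
for n,P in(("first tick",p),("T",T),("L",L)):print(n,"y",(P-p)@u,"x",(P-L)@x)
psi=np.arctan2(d[1],d[0]);print("travel",(T-L)@u,"target",L+u*((T-L)@u))
rows([L[0],L[1],.12],psi,4,.2)
E
```

```text
tick len 0.10002265025042759 psi 77.07807755518536
first tick y 0.0 x -0.025488362994053184
T y 0.08592500633489619 x 0.028236196821500296
L y 0.01910605783850511 x 0.0
travel 0.0668189484963911 target [0.44098079 0.35453252 0.0695    ]
[[0.2,0.29,0.31,2.93,0.011],[0.2,0.29,0.3,2.93,0.011],[0.2,0.3,0.3,2.93,0.011],[0.2,0.3,0.3,2.93,0.011]]
```

>>> servo_tool(moves=[[[0, 0.4, 0.4, 3, 0.012], [0, 0.4, 0.4, 3, 0.012], [0, 0.2, 0.2, 3, 0.012], [0, 0.2, 0.2, 2.5, 0.012], [0, 0, 0, 0, 0], [0, 0, 0, 0, 0]]])

```text
t: 2.87
eef_pos: [0.4301, 0.2855, 0.1193]
eef_rot: [-0.004, 0.789, 0.614, -0.001]
ft_force: [0.2, 0.1, 0.1]
opening: 0.0572
```

```bash
cat > to.py <<'E'
from plan import *
import sys
a=[float(v) for v in sys.argv[1:]]
p,w,s=pose();m=Rm(s["eef_rot"]);e=np.array(a[:3])-p
print(p.round(4),"psi",round(np.degrees(w),2),"open",s["opening"],"F",np.round(s["ft_force"],1),"t",s["t"],"tilt",m[:2,2].round(4))
print("shift cm",(m.T@e*100).round(2),"turn",-(np.radians(a[3])-w+np.pi/2)%np.pi-np.pi/2 if 0 else round(-((np.radians(a[3])-w+np.pi/2)%np.pi-np.pi/2),3))
E
python3 to.py .4255 .2895 .074 77.1
```

```text
[0.4301 0.2855 0.1193] psi 75.8 open 0.05724282516155514 F [0.2 0.1 0.1] t 2.8667 tilt [-0.0066  0.0061]
shift cm [ 0.25 -0.51  4.54] turn -0.023
```

>>> servo_tool(moves=[[[0, 0.3, -0.5, 1, -0.02], [0, 0, 0, 0, 0], [0, 0, 0, 2, 0], [0, 0, 0, 1.5, 0], [0, 0, 0, 0, 0], [0, 0, 0, 0, 0]]])

```text
t: 3.37
eef_pos: [0.429, 0.2904, 0.0799]
eef_rot: [-0.004, 0.783, 0.622, 0.004]
ft_force: [0.4, -0.0, 0.8]
opening: 0.0469
```

```bash
python3 to.py .4255 .2895 .074 77.1
```

```text
[0.429  0.2904 0.0799] psi 76.98 open 0.046940394183388134 F [ 0.4 -0.   0.8] t 3.3667 tilt [0.0024 0.0111]
shift cm [-0.17 -0.32  0.59] turn -0.002
```

>>> servo_tool(moves=[[[0, -0.2, -0.3, 0.6, 0], [0, 0, 0, 0, 0], [-1, 0, 0, 0, 0], [-1, 0, 0, 0, 0], [-1, 0, 0, 0, 0], [-1, 0, 0, 0, 0], [-1, 0, 0, 0, 0], [-1, 0, 0, 0, 0]]], newtons=12)

```text
t: 4.03
eef_pos: [0.4269, 0.2899, 0.0782]
eef_rot: [-0.003, 0.783, 0.623, 0.007]
ft_force: [0.1, -1.0, -2.6]
opening: 0.0141
```

```bash
python3 to.py .4410 .3545 .074 77.1
```

```text
[0.4269 0.2899 0.0782] psi 77.01 open 0.01405465912342828 F [ 0.1 -1.  -2.6] t 4.0333 tilt [0.0079 0.014 ]
shift cm [ 6.6  -0.08  0.52] turn -0.002
```

>>> servo_tool(moves=[[[-1, 1.5, 0, 0, 0], [-1, 1.5, 0, 0, 0], [-1, 1.5, 0, 0, 0], [-1, 1.5, 0, 0, 0], [-1, 0.3, 0, 0, 0], [-1, 0, 0, 0, 0]]])

```text
t: 4.53
eef_pos: [0.4417, 0.3513, 0.0782]
eef_rot: [-0.002, 0.783, 0.622, 0.006]
ft_force: [-0.7, -3.0, 5.5]
opening: 0.0139
```

```bash
python3 to.py .4410 .3545 .074 77.1
```

```text
[0.4417 0.3513 0.0782] psi 76.92 open 0.013930738431911142 F [-0.7 -3.   5.5] t 4.5333 tilt [0.0063 0.01  ]
shift cm [ 0.29 -0.14  0.42] turn -0.003
```

>>> servo_tool(moves=[[[-1, 0.3, 0, 0, 0], [-1, 0, 0, 0, 0], [-1, 0, 0, 0, 0]]])

```text
t: 4.78
eef_pos: [0.4422, 0.3536, 0.0782]
eef_rot: [-0.002, 0.783, 0.622, 0.006]
ft_force: [0.4, 1.3, -1.8]
opening: 0.0136
```

```bash
python3 to.py .4410 .3545 .074 77.1;  python3 - <<'E'
from h import *
c=look("wrist");import pickle;pickle.dump(c,open("w2.pkl","wb"))
t=proj(c,[.4685,.348,.05]);print(t)
save("w2",c["pixels"],(180,150,420,330),3)
E
```

```text
[0.4422 0.3536 0.0782] psi 76.89 open 0.013570983996549109 F [ 0.4  1.3 -1.8] t 4.7833 tilt [0.0064 0.0107]
shift cm [ 0.06 -0.14  0.42] turn -0.004
[278.23253665 287.04985592   1.        ]
```

View pics/w2.png

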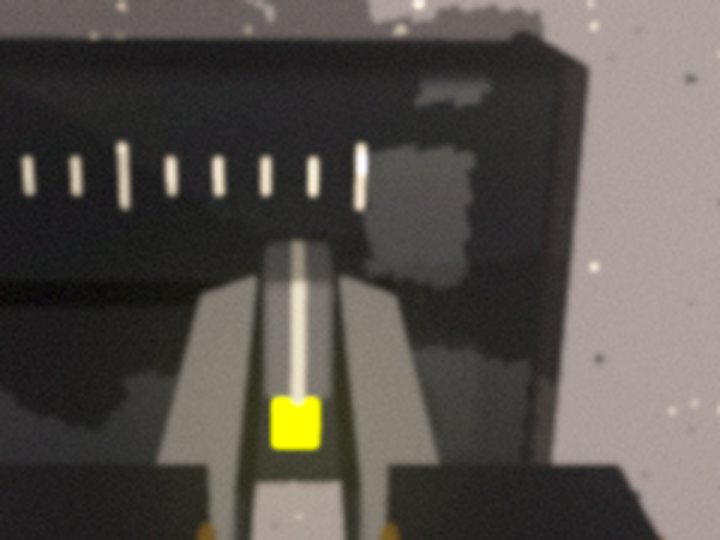

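The line sits at zoom x≈297.5 against the tape's middle at 296 (about 0.3 mm off), near the camera's centre column so without parallax. I'll release and go.

>>> servo_tool(moves=[[[-0.4, 0, 0, 0, 0], [-0.4, 0, 0, 0, 0], [-0.4, 0, 0, 0, 0], [-0.3, 0, 0, -1, 0], [-0.3, 0, 0, -3, 0], [0, 0, 0, -4, 0], [0, 0, 0, -4, 0], [0, 0, 0, -4, 0], [0, 0, 0, -2, 0]]])

```text
t: 5.58
eef_pos: [0.4385, 0.3486, 0.2637]
eef_rot: [-0.003, 0.783, 0.621, -0.0]
ft_force: [1.2, 0.9, -0.3]
opening: 0.047
```

```bash
python3 - <<'E'
from plan import *
p,a,s=pose();print(p,a,s["t"],s["opening"])
b=look("side");import pickle;pickle.dump(b,open("b2.pkl","wb"))
save("side2",b["pixels"],(240,320,400,420),5)
rows([.527,-.3205,.25],0,24,0,True)
E
```

```text
[0.43848509 0.34862057 0.26371183] 1.341057497877528 5.5833 0.046960258164839286
[[0,-1.65,2.34,0.07,0.056],[0,-1.64,2.36,0.07,0.056],[0,-1.64,2.38,0.07,0.056],[0,-1.63,2.39,0.07,0.056],[0,-1.63,2.41,0.07,0.056],[0,-1.62,2.43,0.07,0.056],[0,-1.62,2.45,0.07,0.056],[0,-1.61,2.46,0.07,0.056],[0,-1.61,2.48,0.07,0.056],[0,-1.6,2.5,0.07,0.056],[0,-1.6,2.52,0.07,0.056],[0,-1.59,2.53,0.07,0.056]]
[[0,-1.58,2.55,0.07,0.056],[0,-1.58,2.57,0.07,0.056],[0,-1.57,2.59,0.07,0.056],[0,-1.57,2.6,0.07,0.056],[0,-1.56,2.62,0.07,0.056],[0,-1.55,2.64,0.07,0.056],[0,-1.55,2.66,0.07,0.056],[0,-1.54,2.67,0.07,0.056],[0,-1.53,2.69,0.07,0.056],[0,-1.52,2.71,0.07,0.056],[0,-1.52,2.73,0.07,0.056],[0,-1.51,2.75,0.07,0.056]]
```

View pics/side2.png

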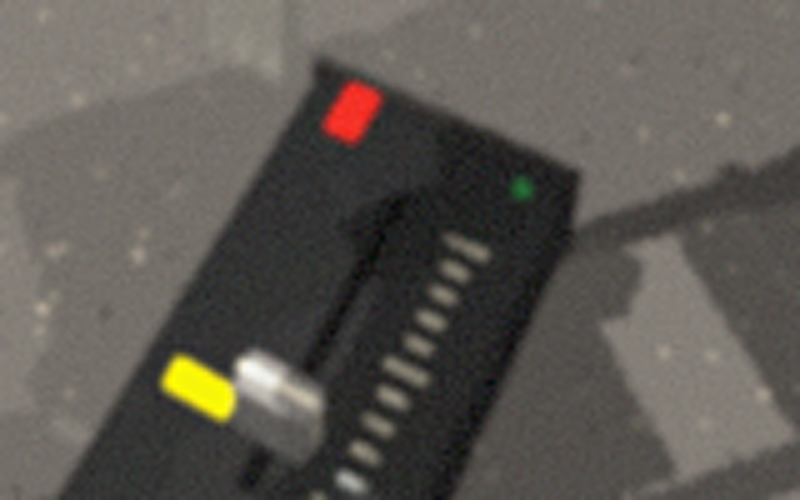

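The side view shows the released cap beside the tape. I'll make one numeric check from the wrist, with no viewing, before moving on.

```bash
python3 - <<'E'
from h import *
c=look("wrist");im=c["pixels"].astype(int);gm=im.min(2)
m=(im[...,0]>150)&(im[...,1]>130)&(im[...,2]<100)
q=proj(c,[.4410,.3545,.0695])[:2];t=proj(c,[.4685,.348,.045])[:2]
yy,xx=np.mgrid[:420,:560]
m&=np.hypot(xx-t[0],yy-t[1])<20
l=(gm>150)&(np.hypot(xx-q[0],yy-q[1])<13)
ys,xs=np.nonzero(m);T=onz(c,xs.mean(),ys.mean(),.045)
ys2,xs2=np.nonzero(l);L=onz(c,xs2.mean(),ys2.mean(),.0695)
u=np.array([np.cos(np.radians(77.08)),np.sin(np.radians(77.08)),0])
print(len(xs),len(xs2),xs2.min(),xs2.max(),ys2.min(),ys2.max(),T,L,"along",(L-T)@u,"across",(T-L)@[u[1],-u[0],0])
E
```

```text
131 122 278 287 183 203 [0.47094431 0.34762358 0.045     ] [0.44630484 0.35355877 0.0695    ] along 0.0002757824670661501 across 0.02534272723903931
```

>>> servo_tool(moves=[[[0, -2.1, 3.0, 0, 0.07], [0, -2.1, 3.0, 0, 0.07], [0, -2.1, 3.0, 0, 0.07], [0, -2.1, 3.1, 0, 0.07], [0, -2.1, 3.1, 0, 0.07], [0, -2.0, 3.1, 0, 0.07], [0, -2.0, 3.2, 0, 0.07], [0, -2.0, 3.2, 0, 0.07], [0, -2.0, 3.2, 0, 0.07], [0, -2.0, 3.2, 0, 0.07], [0, -2.0, 3.3, 0, 0.07], [0, -2.0, 3.3, 0, 0.07]]])

```text
t: 6.68
eef_pos: [0.5965, -0.0737, 0.2561]
eef_rot: [-0.004, 0.972, 0.235, -0.005]
ft_force: [0.4, 0.7, 0.5]
opening: 0.0472
```

```bash
python3 - <<'E'
from plan import *
p,a,s=pose();print(p,a,s["t"])
rows([.527,-.3205,.25],0,10,0.1,True)
E
```

```text
[ 0.59648716 -0.07370369  0.25612192] 0.4748865452683255 6.6833
[[0.1,-1.35,2.17,0.06,0.047],[0.1,-1.34,2.18,0.06,0.047],[0.1,-1.34,2.19,0.06,0.047],[0.1,-1.33,2.2,0.06,0.047],[0.1,-1.32,2.22,0.06,0.047],[0.1,-1.31,2.23,0.06,0.047],[0.1,-1.3,2.24,0.06,0.047],[0.1,-1.3,2.25,0.06,0.047],[0.1,-1.29,2.27,0.06,0.047],[0.1,-1.28,2.28,0.06,0.047]]
```

Fader within 0.3 mm. On to the probe.

>>> servo_tool(moves=[[[0.1, -1.4, 2.2, 0, 0.048], [0.1, -1.4, 2.2, 0, 0.048], [0.1, -1.4, 2.2, 0, 0.048], [0.1, -1.3, 2.2, 0, 0.048], [0.1, -1.3, 2.2, 0, 0.048], [0.1, -1.3, 2.2, 0, 0.048], [0.1, -1.3, 2.2, 0, 0.048], [0.1, -1.3, 2.2, 0, 0.048], [0.1, -1.3, 2.2, 0, 0.048], [0.1, -1.0, 1.6, 0, 0.048], [0.1, 0, 0, 0, 0], [0.1, 0, 0, 0, 0]]])

```text
t: 7.68
eef_pos: [0.5136, -0.3296, 0.2473]
eef_rot: [-0.006, 1.0, -0.022, -0.013]
ft_force: [0.1, 0.0, 0.8]
opening: 0.0518
```

```bash
python3 to.py .527 -.3205 .142 0;  python3 - <<'E'
from h import *
c=look("wrist");import pickle;pickle.dump(c,open("w3.pkl","wb"))
print(proj(c,[.527,-.3205,.172]),proj(c,[.527,-.3205,.1]))
save("w3",c["pixels"])
E
```

```text
[ 0.5136 -0.3296  0.2473] psi -2.48 open 0.05180568945761996 F [0.1 0.  0.8] t 7.6833 tilt [-0.0261  0.0125]
shift cm [ 1.58 -0.84 10.5 ] turn -0.043
[298.05666502 215.66955306   1.        ] [295.83596321 194.27225073   1.        ]
```

View pics/w3.png

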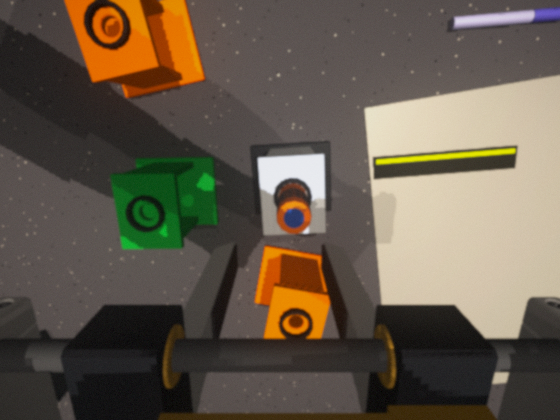

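The probe's blue-topped handle shows at (294,216), with the stand plate at (292,195) between the look-alikes; the estimate is about 3 mm too far in x. Tool tilt has drifted to 1.7°, so I'll watch how it changes.

>>> servo_tool(moves=[[[0.1, 0.6, -0.4, 0, -0.02], [0.1, 0.6, -0.4, 0, -0.02], [0.1, 0, 0, 0, 0], [0.1, 0, 0, 0, 0]]])

```text
t: 8.07
eef_pos: [0.5289, -0.3176, 0.2467]
eef_rot: [-0.007, 1.0, 0.004, -0.013]
ft_force: [0.2, -0.4, -1.0]
opening: 0.052
```

```bash
cat > fp.py <<'E'
from plan import *
c=look("wrist");im=c["pixels"]
hsv=cv2.cvtColor(im,cv2.COLOR_RGB2HSV)
q=proj(c,[.524,-.3205,.172])[:2]
yy,xx=np.mgrid[:420,:560]
near=np.hypot(xx-q[0],yy-q[1])<40
bl=near&(hsv[...,0]>95)&(hsv[...,0]<130)&(hsv[...,1]>130)
n,lab,st,ce=cv2.connectedComponentsWithStats(bl.astype(np.uint8))
k=1+np.argmax(st[1:,4]);print("blue",q,st[k],ce[k],onz(c,*ce[k],.172))
pl=near&(hsv[...,1]<60)&(hsv[...,2]>170)
ys,xs=np.nonzero(pl);print("plate",xs.min(),xs.max(),ys.min(),ys.max())
a,b=onz(c,xs.min(),ys.min(),.1),onz(c,xs.max(),ys.max(),.1);print(a,b,(a+b)/2)
E
python3 fp.py; python3 to.py .524 -.3205 .142 0
```

```text
blue [275.00529554 230.98727688] [267 225  16  16 197] [274.53807107 232.34010152] [ 0.52363759 -0.32164059  0.172     ]
plate 290 308 194 243
[ 0.5360296  -0.30725141  0.1       ] [ 0.55569133 -0.35912812  0.1       ] [ 0.54586046 -0.33318977  0.1       ]
[ 0.5289 -0.3176  0.2467] psi 0.47 open 0.0517196763576461 F [ 0.2 -0.8  0.1] t 8.1167 tilt [-0.0266  0.0132]
shift cm [-0.22  0.43 10.47] turn 0.008
```

>>> servo_tool(moves=[[[0.1, -0.2, 0.4, 0, 0], [0.1, 0, 0, 0, 0], [0.1, 0, 0, 2.2, 0], [0.1, 0, 0, 2.2, 0], [0.1, 0, 0, 0, 0], [0.1, 0, 0, 0, 0]]])

```text
t: 8.62
eef_pos: [0.526, -0.3214, 0.2031]
eef_rot: [-0.006, 1.0, 0.004, -0.012]
ft_force: [1.0, -0.5, -0.1]
opening: 0.052
```

```bash
python3 fp.py; python3 to.py .5236 -.3216 .142 0
```

```text
blue [276.75614981 248.17484027] [266 241  21  19 306] [275.85294118 250.00653595] [ 0.52341932 -0.32180518  0.172     ]
plate 308 315 228 257
[ 0.54930312 -0.33145437  0.1       ] [ 0.55658689 -0.35902839  0.1       ] [ 0.552945   -0.34524138  0.1       ]
[ 0.526  -0.3214  0.203 ] psi 0.52 open 0.05179912638392711 F [ 0.3  0.  -1.5] t 8.6667 tilt [-0.0247  0.0117]
shift cm [-0.09  0.09  6.1 ] turn 0.009
```

>>> servo_tool(moves=[[[0.1, 0, 0, -2, 0], [0.1, 0, 0, 0, 0], [0.1, -4, 0, 0, 0], [0.1, 0, 0, 0, 0], [0.1, 0, 0, 0, 0]]])

```text
t: 9.08
eef_pos: [0.4851, -0.322, 0.2261]
eef_rot: [-0.006, 1.0, 0.005, -0.013]
ft_force: [-0.6, -0.3, 0.7]
opening: 0.0516
```

```bash
python3 to.py .5236 -.3216 .142 0
```

```text
[ 0.4851 -0.322   0.2261] psi 0.53 open 0.05159906290009467 F [-0.6 -0.3  0.7] t 9.0833 tilt [-0.0256  0.0125]
shift cm [4.06 0.1  8.31] turn 0.009
```

>>> servo_tool(moves=[[[0.1, 1, 0, 0, 0], [0.1, 1, 0, 0, 0], [0.1, 1, 0, 0, 0], [0.1, 1, 0, 0, 0], [0.1, 0, 0, 0, 0], [0.1, 0, 0, 0, 0]]])

```text
t: 9.58
eef_pos: [0.529, -0.3231, 0.2307]
eef_rot: [-0.004, 1.0, 0.004, -0.009]
ft_force: [0.9, 0.1, 0.6]
opening: 0.052
```

```bash
python3 to.py .5236 -.3216 .142 0
```

```text
[ 0.529  -0.3231  0.2307] psi 0.47 open 0.052023590687070125 F [0.9 0.1 0.6] t 9.5833 tilt [-0.018  0.007]
shift cm [-0.38 -0.09  8.88] turn 0.008
```

A slow forward move after a fast back move reduces the tilt; repeating it twice.

>>> servo_tool(moves=[[[0.1, -4.1, 0, 0.2, 0], [0.1, 0, 0, 0, 0], [0.1, 0, 0, 0, 0], [0.1, 1, 0, 0, 0], [0.1, 1, 0, 0, 0], [0.1, 1, 0, 0, 0], [0.1, 1, 0, 0, 0], [0.1, 0, 0, 0, 0], [0.1, 0, 0, 0, 0]]])

```text
t: 10.33
eef_pos: [0.5308, -0.3229, 0.229]
eef_rot: [-0.003, 1.0, 0.004, -0.008]
ft_force: [-0.0, 0.2, -0.4]
opening: 0.0516
```

>>> servo_tool(moves=[[[0.1, -4.1, 0, 0.2, 0], [0.1, 0, 0, 0, 0], [0.1, 0, 0, 0, 0], [0.1, 1, 0, 0, 0], [0.1, 1, 0, 0, 0], [0.1, 1, 0, 0, 0], [0.1, 1, 0, 0, 0], [0.1, 0, 0, 0, 0], [0.1, 0, 0, 0, 0]]])

```text
t: 11.08
eef_pos: [0.5342, -0.3224, 0.2263]
eef_rot: [-0.003, 1.0, 0.005, -0.008]
ft_force: [-0.4, -0.4, 1.6]
opening: 0.0517
```

```bash
python3 to.py .5236 -.3216 .142 0
```

```text
[ 0.5342 -0.3224  0.2263] psi 0.55 open 0.05165053661898022 F [-0.4 -0.4  1.6] t 11.0833 tilt [-0.0165  0.0065]
shift cm [-0.92 -0.04  8.44] turn 0.01
```

>>> servo_tool(moves=[[[0.1, -0.9, 0, 0, 0], [0.1, 0, 0, 0, 0], [0.1, 0, 0, 2, 0], [0.1, 0, 0, 2, 0], [0.1, 0, 0, 2, 0], [0.1, 0, 0, 1, 0], [0.1, 0, 0, 0, 0], [0.1, 0, 0, 0, 0]]])

```text
t: 11.75
eef_pos: [0.5218, -0.3232, 0.1573]
eef_rot: [-0.002, 1.0, 0.004, -0.006]
ft_force: [1.0, 0.6, 0.6]
opening: 0.052
```

```bash
python3 to.py .5236 -.3216 .142 0
```

```text
[ 0.5218 -0.3232  0.1573] psi 0.46 open 0.052009600603261145 F [1.  0.6 0.6] t 11.75 tilt [-0.0121  0.0033]
shift cm [ 0.2  -0.16  1.53] turn 0.008
```

>>> servo_tool(moves=[[[0.1, 0.2, -0.2, 0.8, 0], [0.1, 0, 0, 0.7, 0], [0.1, 0, 0, 0, 0], [0.1, 0, 0, 0, 0]]])

```text
t: 12.08
eef_pos: [0.5246, -0.3216, 0.1441]
eef_rot: [-0.0, 1.0, 0.004, -0.004]
ft_force: [0.3, 0.9, -0.4]
opening: 0.0519
```

```bash
python3 to.py .5236 -.3216 .142 0
```

```text
[ 0.5246 -0.3216  0.1441] psi 0.45 open 0.05190518777225475 F [ 0.3  0.9 -0.4] t 12.0833 tilt [-0.0087  0.0009]
shift cm [-0.1  -0.    0.21] turn 0.008
```

>>> servo_tool(moves=[[[-1, 0, 0, 0, 0], [-1, 0, 0, 0, 0], [-1, 0, 0, 0, 0], [-1, 0, 0, 0, 0], [-1, 0, 0, 0, 0], [-1, 0, 0, 0, 0]]], newtons=25)

```text
t: 12.58
eef_pos: [0.5248, -0.3219, 0.1452]
eef_rot: [-0.0, 1.0, 0.004, -0.004]
ft_force: [-0.2, 0.4, -1.2]
opening: 0.0276
```

```bash
python3 to.py .5236 -.3216 .142 0
```

```text
[ 0.5248 -0.3219  0.1452] psi 0.45 open 0.02760922656240662 F [-0.2  0.4 -1.2] t 12.5833 tilt [-0.0078  0.0001]
shift cm [-0.12 -0.03  0.32] turn 0.008
```

>>> servo_tool(moves=[[[-1, -0.01, 0, -1, 0], [-1, -0.01, 0, -1.5, 0], [-1, -0.01, 0, -1.5, 0], [-1, -0.01, 0, -1.5, 0], [-1, 0, 0, 0, 0]]])

```text
t: 13.0
eef_pos: [0.5245, -0.3215, 0.2036]
eef_rot: [-0.001, 1.0, 0.004, -0.005]
ft_force: [0.2, 0.5, -1.7]
opening: 0.0279
```

```bash
python3 to.py .5236 -.3216 .262 0
```

```text
[ 0.5245 -0.3215  0.2036] psi 0.45 open 0.027857635095558785 F [ 0.2  0.5 -1.7] t 13.0 tilt [-0.0096  0.0016]
shift cm [-0.14 -0.   -5.84] turn 0.008
```

>>> servo_tool(moves=[[[-1, -0.01, 0, -1.5, 0], [-1, -0.01, 0, -1.5, 0], [-1, -0.01, 0, -1.5, 0], [-1, -0.01, 0, -1.5, 0], [-1, 0, 0, -0.7, 0], [-1, 0, 0, 0, 0]]])

```text
t: 13.5
eef_pos: [0.5242, -0.3212, 0.2717]
eef_rot: [-0.002, 1.0, 0.004, -0.006]
ft_force: [-0.2, 0.8, -2.0]
opening: 0.0277
```

```bash
python3 to.py .5636 .0315 .270 0
python3 - <<'E'
from h import *
import pickle
a=look("scene");b=look("side");c=look("wrist");pickle.dump((a,b,c),open("l.pkl","wb"))
print(proj(a,[.564,.0315,.098]),proj(b,[.564,.0315,.098]))
A=cv2.resize(a["pixels"][150:230,250:350],None,fx=4,fy=4,interpolation=cv2.INTER_CUBIC)
B=cv2.resize(b["pixels"][210:290,228:328],None,fx=4,fy=4,interpolation=cv2.INTER_CUBIC)
save("fl",np.hstack([A,B]))
E
```

```text
[ 0.5242 -0.3212  0.2717] psi 0.46 open 0.027705769525691638 F [-0.2  0.8 -2. ] t 13.5 tilt [-0.0113  0.003 ]
shift cm [  4.22 -35.23   0.23] turn 0.008
[298.74891881 182.4079078    1.        ] [277.03877121 241.52535037   1.        ]
```

View pics/fl.png

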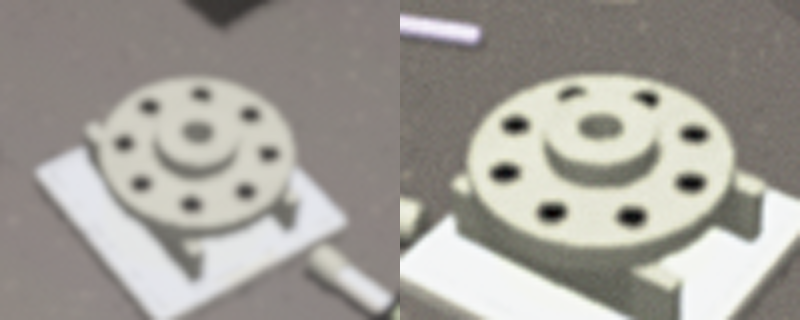

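The bore's mouth is at scene (299.0,182.5) and side (277.9,241.1).

```bash
python3 - <<'E'
from h import *
import pickle
a,b,c=pickle.load(open("l.pkl","rb"))
print(onz(a,299,182.5,.098),onz(b,277.9,241.1,.098),tri([ray(a,299,182.5),ray(b,277.9,241.1)]))
E
```

```text
[0.56482016 0.03167802 0.098     ] [0.56256906 0.02952588 0.098     ] [0.56362949 0.03093298 0.09846006]
```

>>> servo_tool(moves=[[[-1, 0.3, -2.8, 0, 0], [-1, 0.3, -2.8, 0, 0], [-1, 0.3, -2.8, 0, 0], [-1, 0.3, -2.8, 0, 0], [-1, 0.3, -2.8, 0, 0], [-1, 0.3, -2.8, 0, 0], [-1, 0.3, -2.8, 0, 0], [-1, 0.3, -2.8, 0, 0], [-1, 0.3, -2.8, 0, 0], [-1, 0.3, -2.5, 0, 0], [-1, 0, 0, 0, 0], [-1, 0, 0, 0, 0]]])

```text
t: 14.65
eef_pos: [0.5484, -0.0309, 0.256]
eef_rot: [-0.006, 1.0, 0.002, -0.016]
ft_force: [-0.3, 0.1, -1.0]
opening: 0.0278
```

```bash
python3 to.py .5636 .0315 .270 0
```

```text
[ 0.5484 -0.0309  0.256 ] psi 0.3 open 0.02779494991220154 F [-0.3  0.1 -1. ] t 14.65 tilt [-0.0328  0.0112]
shift cm [ 1.5  -6.25 -1.38] turn 0.005
```

Tilt drifted to about 2° in the swing. Slow descents reduced it before, so I'll go high in fast rows, centre there, and come down slowly.

>>> servo_tool(moves=[[[-1, 0, 0, -4, 0], [-1, 0, 0, 0, 0], [-1, 0, 0, -4, 0], [-1, 0, 0, 0, 0], [-1, 0.4, -1.5, 0, 0], [-1, 0.4, -1.5, 0, 0], [-1, 0.4, -1.5, 0, 0], [-1, 0.4, -1.5, 0, 0], [-1, 0, 0, 0, 0], [-1, 0, 0, 0, 0]]])

```text
t: 15.48
eef_pos: [0.5671, 0.0221, 0.3305]
eef_rot: [-0.005, 1.0, -0.002, -0.018]
ft_force: [-0.7, -1.1, -0.8]
opening: 0.0274
```

```bash
python3 to.py .5636 .0309 .270 0
```

```text
[0.5671 0.0221 0.3305] psi -0.18 open 0.027356670952735487 F [-0.7 -1.1 -0.8] t 15.4833 tilt [-0.0364  0.0109]
shift cm [-0.14 -0.81  6.07] turn -0.003
```

>>> servo_tool(moves=[[[-1, 0, 0, 1, 0], [-1, 0, 0, 1, 0], [-1, 0, 0, 1, 0], [-1, 0, 0, 1, 0], [-1, 0, 0, 1, 0], [-1, 0, 0, 0, 0], [-1, 0, 0, 0, 0]]])

```text
t: 16.07
eef_pos: [0.564, 0.0185, 0.2729]
eef_rot: [-0.005, 1.0, -0.004, -0.02]
ft_force: [0.4, -0.3, -2.6]
opening: 0.028
```

```bash
python3 to.py .5636 .0309 .270 0
```

```text
[0.564  0.0185 0.2729] psi -0.41 open 0.027973681545446785 F [ 0.4 -0.3 -2.6] t 16.0667 tilt [-0.0391  0.0106]
shift cm [-0.04 -1.24  0.31] turn -0.007
```

>>> servo_tool(moves=[[[-1, 0, 0, -2, 0], [-1, 0, 0, 0, 0], [-1, 1, 0, 0, 0], [-1, 1, 0, 0, 0], [-1, 1, 0, 0, 0], [-1, 1, 0, 0, 0], [-1, 1, 0, 0, 0], [-1, 1, 0, 0, 0], [-1, 0, 0, 0, 0], [-1, 0, 0, 0, 0]]])

```text
t: 16.9
eef_pos: [0.6276, 0.0179, 0.2887]
eef_rot: [-0.005, 1.0, -0.003, -0.018]
ft_force: [-0.5, -1.2, -1.0]
opening: 0.0276
```

```bash
python3 to.py .5636 .0309 .270 0
```

```text
[0.6276 0.0179 0.2887] psi -0.38 open 0.027555743251201654 F [-0.5 -1.2 -1. ] t 16.9 tilt [-0.0363  0.0104]
shift cm [-6.33 -1.24  2.11] turn -0.007
```

>>> servo_tool(moves=[[[-1, -4, 0, 0, 0], [-1, 0, 0, 0, 0], [-1, 0, 0, 0, 0]]])

```text
t: 17.15
eef_pos: [0.5831, 0.0183, 0.2821]
eef_rot: [-0.005, 1.0, -0.003, -0.025]
ft_force: [0.3, 0.1, -1.3]
opening: 0.0275
```

```bash
python3 to.py .5636 .0309 .270 0
```

```text
[0.5831 0.0183 0.2821] psi -0.38 open 0.027500507078031457 F [ 0.3  0.1 -1.3] t 17.15 tilt [-0.0506  0.0109]
shift cm [-1.89 -1.24  1.32] turn -0.007
```

Fast inward costs 0.014; try fast outward.

>>> servo_tool(moves=[[[-1, 4, 0, 0, 0], [-1, 0, 0, 0, 0], [-1, 0, 0, 0, 0]]])

```text
t: 17.4
eef_pos: [0.6217, 0.0182, 0.2751]
eef_rot: [-0.005, 1.0, -0.003, -0.03]
ft_force: [-0.6, 0.2, -1.1]
opening: 0.0275
```

```bash
python3 to.py .5636 .0309 .270 0
```

```text
[0.6217 0.0182 0.2751] psi -0.36 open 0.02752203067602091 F [-0.6  0.2 -1.1] t 17.4 tilt [-0.0608  0.0112]
shift cm [-5.78 -1.22  0.87] turn -0.006
```

>>> servo_tool(moves=[[[-1, -0.5, 0, 0, 0], [-1, -0.5, 0, 0, 0], [-1, -0.5, 0, 0, 0], [-1, -0.5, 0, 0, 0], [-1, -0.5, 0, 0, 0], [-1, -0.5, 0, 0, 0], [-1, 0, 0, 0, 0]]])

```text
t: 17.98
eef_pos: [0.588, 0.0185, 0.2818]
eef_rot: [-0.005, 1.0, -0.003, -0.026]
ft_force: [-1.0, -0.1, -2.1]
opening: 0.0277
```

```bash
python3 to.py .5636 .0309 .270 0
```

```text
[0.588  0.0185 0.2818] psi -0.35 open 0.02771477950268834 F [-1.  -0.1 -2.1] t 17.9833 tilt [-0.0518  0.0109]
shift cm [-2.38 -1.21  1.32] turn -0.006
```

Small rows recover both tilt and height, and fast ones lose both. I'll use small rows from here on.

>>> servo_tool(moves=[[[-1, -0.5, 0, 0, 0], [-1, -0.5, 0, 0, 0], [-1, -0.5, 0, 0, 0], [-1, -0.5, 0, 0, 0], [-1, -0.5, 0, 0, 0], [-1, -0.5, 0, 0, 0], [-1, -0.5, 0, 0, 0], [-1, -0.5, 0, 0, 0], [-1, 0, 0, 0, 0]]])

```text
t: 18.73
eef_pos: [0.5433, 0.0188, 0.2847]
eef_rot: [-0.005, 1.0, -0.003, -0.025]
ft_force: [0.5, 0.9, -0.7]
opening: 0.0277
```

```bash
python3 to.py .5636 .0309 .270 0
```

```text
[0.5433 0.0188 0.2847] psi -0.35 open 0.027744417666465623 F [ 0.5  0.9 -0.7] t 18.7333 tilt [-0.0507  0.0109]
shift cm [ 2.1  -1.21  1.38] turn -0.006
```

>>> servo_tool(moves=[[[-1, 0.5, 0, 0, 0], [-1, 0.5, 0, 0, 0], [-1, 0.5, 0, 0, 0], [-1, 0.5, 0, 0, 0], [-1, 0.5, 0, 0, 0], [-1, 0.5, 0, 0, 0], [-1, 0.5, 0, 0, 0], [-1, 0.5, 0, 0, 0], [-1, 0, 0, 0, 0]]])

```text
t: 19.48
eef_pos: [0.5885, 0.0184, 0.2815]
eef_rot: [-0.005, 1.0, -0.003, -0.026]
ft_force: [0.8, 0.3, -1.7]
opening: 0.0274
```

```bash
python3 to.py .5636 .0309 .270 0
```

```text
[0.5885 0.0184 0.2815] psi -0.36 open 0.0274102825032077 F [ 0.8  0.3 -1.7] t 19.4833 tilt [-0.0513  0.0109]
shift cm [-2.43 -1.22  1.29] turn -0.006
```

>>> servo_tool(moves=[[[-1, 0, 0, -3, 0], [-1, 0, 0, 0, 0], [-1, 0, 0, 0, 0]]])

```text
t: 19.73
eef_pos: [0.5902, 0.0181, 0.311]
eef_rot: [-0.005, 1.0, -0.003, -0.027]
ft_force: [-0.2, -0.0, -3.6]
opening: 0.0277
```

```bash
python3 to.py .5636 .0309 .270 0
```

```text
[0.5902 0.0181 0.311 ] psi -0.36 open 0.027674006858496303 F [-0.2 -0.  -3.6] t 19.7333 tilt [-0.054  0.011]
shift cm [-2.45 -1.22  4.25] turn -0.006
```

>>> servo_tool(moves=[[[-1, 0, 0, 3, 0], [-1, 0, 0, 0, 0], [-1, 0, 0, 0, 0]]])

```text
t: 19.98
eef_pos: [0.5889, 0.0184, 0.2818]
eef_rot: [-0.005, 1.0, -0.003, -0.025]
ft_force: [1.3, -0.1, -1.0]
opening: 0.0276
```

```bash
python3 to.py .5636 .0309 .270 0
```

```text
[0.5889 0.0184 0.2818] psi -0.36 open 0.027623922798364158 F [ 1.3 -0.1 -1. ] t 19.9833 tilt [-0.0509  0.0109]
shift cm [-2.47 -1.22  1.32] turn -0.006
```

The tool call itself prints qz (about half the x tilt), so I'll batch small experiments to see which motions restore it.

>>> servo_tool(moves=[[[-1, 2, 0, 0, 0], [-1, 0, 0, 0, 0], [-1, 0, 0, 0, 0]]])

```text
t: 20.23
eef_pos: [0.6092, 0.0183, 0.2827]
eef_rot: [-0.005, 1.0, -0.003, -0.026]
ft_force: [-0.3, -0.7, -1.3]
opening: 0.0275
```

>>> servo_tool(moves=[[[-1, -2, 0, 0, 0], [-1, 0, 0, 0, 0], [-1, 0, 0, 0, 0]]])

```text
t: 20.48
eef_pos: [0.5885, 0.0184, 0.2853]
eef_rot: [-0.005, 1.0, -0.003, -0.025]
ft_force: [0.7, -0.6, -2.3]
opening: 0.0277
```

>>> servo_tool(moves=[[[-1, 1, 0, 0, 0], [-1, 1, 0, 0, 0], [-1, 0, 0, 0, 0], [-1, 0, 0, 0, 0]]])

```text
t: 20.82
eef_pos: [0.6092, 0.0183, 0.2871]
eef_rot: [-0.005, 1.0, -0.003, -0.023]
ft_force: [-0.9, -0.7, -1.4]
opening: 0.0276
```

>>> servo_tool(moves=[[[-1, -1, 0, 0, 0], [-1, -1, 0, 0, 0], [-1, 0, 0, 0, 0], [-1, 0, 0, 0, 0]]])

```text
t: 21.15
eef_pos: [0.5879, 0.0184, 0.2886]
eef_rot: [-0.005, 1.0, -0.003, -0.023]
ft_force: [1.1, 0.0, -2.0]
opening: 0.0277
```

>>> servo_tool(moves=[[[-1, 0, 0, 0, 0], [-1, 0, 0, 0, 0], [-1, 0, 0, 0, 0], [-1, 0, 0, 0, 0]]])

```text
t: 21.48
eef_pos: [0.5886, 0.0184, 0.2889]
eef_rot: [-0.005, 1.0, -0.003, -0.023]
ft_force: [-0.2, -0.7, -1.7]
opening: 0.0275
```

>>> servo_tool(moves=[[[-1, 0, 2, 0, 0], [-1, 0, 0, 0, 0], [-1, 0, 0, 0, 0]]])

```text
t: 21.73
eef_pos: [0.5889, -0.0018, 0.2883]
eef_rot: [-0.005, 1.0, -0.003, -0.023]
ft_force: [-0.1, -0.2, -1.3]
opening: 0.0274
```

>>> servo_tool(moves=[[[-1, 0, -2, 0, 0], [-1, 0, 0, 0, 0], [-1, 0, 0, 0, 0]]])

```text
t: 21.98
eef_pos: [0.5893, 0.0188, 0.2882]
eef_rot: [-0.005, 1.0, -0.003, -0.023]
ft_force: [0.9, -0.0, -1.8]
opening: 0.0278
```

>>> servo_tool(moves=[[[-1, 1, 0, 0, 0], [-1, -1, 0, 0, 0], [-1, 1, 0, 0, 0], [-1, -1, 0, 0, 0], [-1, 1, 0, 0, 0], [-1, -1, 0, 0, 0], [-1, 1, 0, 0, 0], [-1, -1, 0, 0, 0], [-1, 0, 0, 0, 0], [-1, 0, 0, 0, 0]]])

```text
t: 22.82
eef_pos: [0.5897, 0.0188, 0.2864]
eef_rot: [-0.005, 1.0, -0.003, -0.025]
ft_force: [-0.5, 0.0, -2.1]
opening: 0.0276
```

>>> servo_tool(moves=[[[-1, 1, 0, 0, 0], [-1, 1, 0, 0, 0], [-1, 0, 0, 0, 0], [-1, -1, 0, 0, 0], [-1, -1, 0, 0, 0], [-1, 0, 0, 0, 0], [-1, 1, 0, 0, 0], [-1, 1, 0, 0, 0], [-1, 0, 0, 0, 0], [-1, -1, 0, 0, 0], [-1, -1, 0, 0, 0], [-1, 0, 0, 0, 0]]])

```text
t: 23.82
eef_pos: [0.5905, 0.0184, 0.2862]
eef_rot: [-0.005, 1.0, -0.003, -0.025]
ft_force: [0.3, 0.3, -1.3]
opening: 0.0277
```

>>> servo_tool(moves=[[[-1, 1.5, 0, 0, 0], [-1, 0, 0, 0, 0], [-1, -1.5, 0, 0, 0], [-1, 0, 0, 0, 0], [-1, 1.5, 0, 0, 0], [-1, 0, 0, 0, 0], [-1, -1.5, 0, 0, 0], [-1, 0, 0, 0, 0]]])

```text
t: 24.48
eef_pos: [0.5907, 0.0183, 0.2864]
eef_rot: [-0.005, 1.0, -0.003, -0.025]
ft_force: [1.3, 0.0, -2.3]
opening: 0.0275
```

>>> servo_tool(moves=[[[-1, 0, 0, -0.5, 0], [-1, 0, 0, -0.5, 0], [-1, 0, 0, -0.5, 0], [-1, 0, 0, -0.5, 0], [-1, 0, 0, -0.5, 0], [-1, 0, 0, -0.5, 0], [-1, 0, 0, -0.5, 0], [-1, 0, 0, -0.5, 0], [-1, 0, 0, 0, 0], [-1, 0, 0, 0, 0]]])

```text
t: 25.32
eef_pos: [0.594, 0.0178, 0.3319]
eef_rot: [-0.005, 1.0, -0.003, -0.024]
ft_force: [-0.3, -0.3, -1.5]
opening: 0.0277
```

>>> servo_tool(moves=[[[-1, 0, 0, 4.1, 0], [-1, 0, 0, 0, 0], [-1, 0, 0, 0, 0]]])

```text
t: 25.57
eef_pos: [0.5919, 0.0182, 0.291]
eef_rot: [-0.005, 1.0, -0.003, -0.023]
ft_force: [0.3, -0.1, -0.5]
opening: 0.0273
```

>>> servo_tool(moves=[[[-1, 0, 0, -2, 0], [-1, 0, 0, -2, 0], [-1, 0, 0, 0, 0], [-1, 0, 0, 0, 0]]])

```text
t: 25.9
eef_pos: [0.5943, 0.0178, 0.3363]
eef_rot: [-0.005, 1.0, -0.003, -0.023]
ft_force: [-0.1, -1.1, -3.1]
opening: 0.0275
```

>>> servo_tool(moves=[[[-1, 0, 0, 4.1, 0], [-1, 0, 0, 0, 0], [-1, 0, 0, 0, 0]]])

```text
t: 26.15
eef_pos: [0.5928, 0.0182, 0.2965]
eef_rot: [-0.005, 1.0, -0.003, -0.021]
ft_force: [1.1, 0.4, 1.0]
opening: 0.0273
```

Up in two rows and down in one row gains about 0.002 per cycle. Repeating that.

>>> servo_tool(moves=[[[-1, 0, 0, -1.8, 0], [-1, 0, 0, -1.8, 0], [-1, 0, 0, 0, 0], [-1, 0, 0, 0, 0], [-1, 0, 0, 4.1, 0], [-1, 0, 0, 0, 0], [-1, 0, 0, 0, 0]]])

```text
t: 26.73
eef_pos: [0.5935, 0.0181, 0.2976]
eef_rot: [-0.005, 1.0, -0.003, -0.019]
ft_force: [0.7, 0.4, -0.5]
opening: 0.0279
```

>>> servo_tool(moves=[[[-1, 0, 0, -1.8, 0], [-1, 0, 0, -1.8, 0], [-1, 0, 0, 0, 0], [-1, 0, 0, 0, 0], [-1, 0, 0, 4.1, 0], [-1, 0, 0, 0, 0], [-1, 0, 0, 0, 0]]])

```text
t: 27.32
eef_pos: [0.5943, 0.0181, 0.2988]
eef_rot: [-0.005, 1.0, -0.003, -0.017]
ft_force: [-0.1, 0.5, 0.1]
opening: 0.0277
```

>>> servo_tool(moves=[[[-1, 0, 0, -1.8, 0], [-1, 0, 0, -1.8, 0], [-1, 0, 0, 0, 0], [-1, 0, 0, 0, 0], [-1, 0, 0, 4.1, 0], [-1, 0, 0, 0, 0], [-1, 0, 0, 0, 0]]])

```text
t: 27.9
eef_pos: [0.5951, 0.0181, 0.3001]
eef_rot: [-0.005, 1.0, -0.003, -0.015]
ft_force: [0.6, 0.3, -0.1]
opening: 0.028
```

>>> servo_tool(moves=[[[-1, 0, 0, -1.8, 0], [-1, 0, 0, -1.8, 0], [-1, 0, 0, 0, 0], [-1, 0, 0, 0, 0], [-1, 0, 0, 4.1, 0], [-1, 0, 0, 0, 0], [-1, 0, 0, 0, 0]]])

```text
t: 28.48
eef_pos: [0.596, 0.0181, 0.3014]
eef_rot: [-0.005, 1.0, -0.003, -0.012]
ft_force: [0.5, 0.2, 0.3]
opening: 0.0274
```

>>> servo_tool(moves=[[[-1, 0, 0, -1.8, 0], [-1, 0, 0, -1.8, 0], [-1, 0, 0, 0, 0], [-1, 0, 0, 0, 0], [-1, 0, 0, 4.1, 0], [-1, 0, 0, 0, 0], [-1, 0, 0, 0, 0]]])

```text
t: 29.07
eef_pos: [0.5967, 0.0181, 0.3027]
eef_rot: [-0.005, 1.0, -0.003, -0.01]
ft_force: [0.9, 0.2, 0.6]
opening: 0.0277
```

>>> servo_tool(moves=[[[-1, 0, 0, -1.8, 0], [-1, 0, 0, -1.8, 0], [-1, 0, 0, 0, 0], [-1, 0, 0, 0, 0], [-1, 0, 0, 4.1, 0], [-1, 0, 0, 0, 0], [-1, 0, 0, 0, 0]]])

```text
t: 29.65
eef_pos: [0.5975, 0.0181, 0.3039]
eef_rot: [-0.005, 1.0, -0.003, -0.008]
ft_force: [-0.0, 0.6, -0.7]
opening: 0.028
```

>>> servo_tool(moves=[[[-1, 0, 0, -1.8, 0], [-1, 0, 0, -1.8, 0], [-1, 0, 0, 0, 0], [-1, 0, 0, 0, 0], [-1, 0, 0, 4.1, 0], [-1, 0, 0, 0, 0], [-1, 0, 0, 0, 0]]])

```text
t: 30.23
eef_pos: [0.5983, 0.018, 0.3052]
eef_rot: [-0.005, 1.0, -0.003, -0.006]
ft_force: [0.6, 0.2, -0.2]
opening: 0.0275
```

>>> servo_tool(moves=[[[-1, 0, 0, -1.8, 0], [-1, 0, 0, -1.8, 0], [-1, 0, 0, 0, 0], [-1, 0, 0, 0, 0], [-1, 0, 0, 4.1, 0], [-1, 0, 0, 0, 0], [-1, 0, 0, 0, 0]]])

```text
t: 30.82
eef_pos: [0.599, 0.018, 0.3064]
eef_rot: [-0.005, 1.0, -0.003, -0.004]
ft_force: [0.9, -0.7, 0.6]
opening: 0.0272
```

>>> servo_tool(moves=[[[-1, -0.5, -0.3, 0, 0], [-1, -0.5, -0.3, 0, 0], [-1, -0.5, -0.2, 0, 0], [-1, -0.5, -0.2, 0, 0], [-1, -0.5, -0.2, 0, 0], [-1, -0.3, 0, 0, 0], [-1, 0, 0, 0, 0], [-1, 0, 0, 0, 0]]])

```text
t: 31.48
eef_pos: [0.569, 0.0319, 0.3135]
eef_rot: [-0.005, 1.0, -0.002, -0.0]
ft_force: [-0.2, 0.0, -2.2]
opening: 0.0277
```

```bash
python3 to.py .5636 .0309 .270 0
python3 - <<'E'
from h import *
import pickle
a=look("scene");b=look("side");pickle.dump((a,b),open("m.pkl","wb"))
A=cv2.resize(a["pixels"][90:230,250:350],None,fx=4,fy=4,interpolation=cv2.INTER_CUBIC)
B=cv2.resize(b["pixels"][150:290,228:328],None,fx=4,fy=4,interpolation=cv2.INTER_CUBIC)
save("m",np.hstack([A,B]))
E
```

```text
[0.569  0.0319 0.3135] psi -0.26 open 0.027708013225465174 F [-0.2  0.  -2.2] t 31.4833 tilt [-0.0009  0.0094]
shift cm [-0.53  0.14  4.35] turn -0.005
```

View pics/m.png

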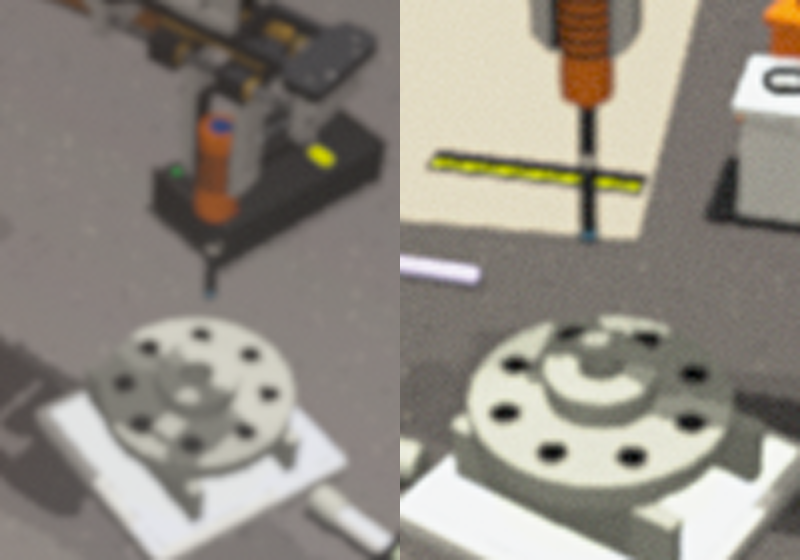

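The probe hangs upright above the hub: tip at scene (302.0,163.4) and side (274.6,208.9), ring at scene (302.6,151.6) and side (274.6,190.1).

```bash
python3 - <<'E'
from h import *
import pickle
a,b=pickle.load(open("m.pkl","rb"))
s=sense();print(s["eef_pos"])
for n,p,q in(("tip",(302.0,163.4),(274.6,208.9)),("ring",(302.6,151.6),(274.6,190.1)),("bore",(299,182.5),(277.9,241.1)),("bore2",(299.0,184.4),(277.6,239.6))):print(n,tri([ray(a,*p),ray(b,*q)]))
p=s["eef_pos"];m=Rm(s["eef_rot"]);t=p+m[:,2]*.1302;print("tip model",t,proj(a,t)[:2],proj(b,t)[:2])
E
```

```text
[0.56913426 0.03177631 0.31325746]
tip [0.56945579 0.03192085 0.18426767]
ring [0.56864503 0.03217311 0.23066781]
bore [0.56362949 0.03093298 0.09846006]
bore2 [0.56687918 0.02522968 0.09747897]
tip model [0.56896524 0.0329918  0.18306324] [301.70161418 163.29121057] [274.18006787 209.79326155]
```

>>> servo_tool(moves=[[[-1, -0.3, 0.1, 0, 0], [-1, -0.25, 0, 0, 0], [-1, 0, 0, 0, 0], [-1, 0, 0, 1, 0], [-1, 0, 0, 1, 0], [-1, 0, 0, 1, 0], [-1, 0, 0, 1, 0], [-1, 0, 0, 1, 0], [-1, 0, 0, 0, 0], [-1, 0, 0, 0, 0]]])

```text
t: 32.42
eef_pos: [0.5626, 0.0308, 0.2551]
eef_rot: [-0.005, 1.0, -0.003, -0.003]
ft_force: [0.6, -0.4, -1.9]
opening: 0.0274
```

```bash
python3 to.py .5634 .0308 .1782 0
python3 - <<'E'
from h import *
import pickle
a=look("scene");b=look("side");pickle.dump((a,b),open("n.pkl","wb"))
s=sense();p=s["eef_pos"];m=Rm(s["eef_rot"]);t=p+m[:,2]*.1302;print("tip model",t,proj(a,t)[:2],proj(b,t)[:2])
for z in(.098,.058):
  t2=t.copy();t2[2]=z
  print(z,"tip above bore at",proj(a,t2)[:2],proj(b,t2)[:2])
A=cv2.resize(a["pixels"][115:215,250:350],None,fx=4,fy=4,interpolation=cv2.INTER_CUBIC)
B=cv2.resize(b["pixels"][175:275,228:328],None,fx=4,fy=4,interpolation=cv2.INTER_CUBIC)
save("n",np.hstack([A,B]))
E
```

```text
[0.5626 0.0308 0.2551] psi -0.31 open 0.027435304005601662 F [ 0.6 -0.4 -1.9] t 32.4167 tilt [-0.0054  0.0093]
shift cm [0.12 0.07 7.69] turn -0.005
tip model [0.56206215 0.03199713 0.1254436 ] [298.72220158 175.91092201] [277.70065169 231.9291158 ]
0.098 tip above bore at [298.33635266 182.01473437] [277.81205    241.80312372]
0.058 tip above bore at [297.79617668 190.55987377] [277.96766156 255.59605947]
```

View pics/n.png

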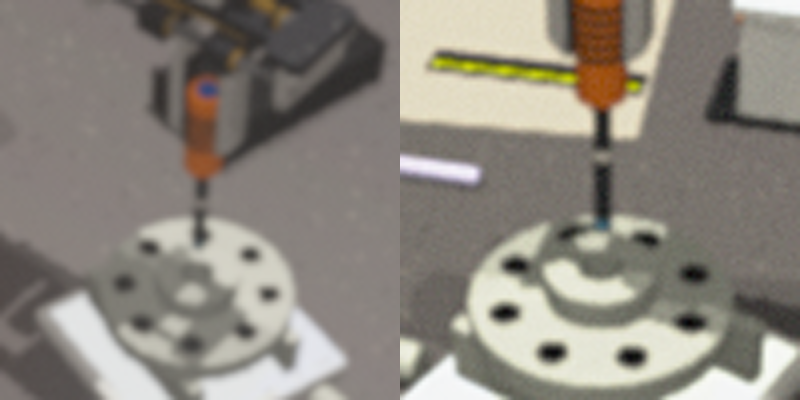

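The tip is lined up with the bore in both views (scene x 299.3 against 299.0, side 278.1 against 277.9 once projected to the bore's height), about 1 mm short in x. I'll correct that and descend in stages.

>>> servo_tool(moves=[[[-1, 0.12, 0.06, 0, 0], [-1, 0, 0, 0, 0], [-1, 0.01, 0.01, 1, 0], [-1, 0.01, 0.01, 0.7, 0], [-1, 0, 0, 0, 0], [-1, 0, 0, 0, 0]]])

```text
t: 33.02
eef_pos: [0.5648, 0.03, 0.2384]
eef_rot: [-0.005, 1.0, -0.003, -0.001]
ft_force: [-0.2, -0.0, -2.0]
opening: 0.0277
```

```bash
python3 to.py .5637 .0302 .1782 0
```

```text
[0.5648 0.03   0.2384] psi -0.31 open 0.027657988218475173 F [-0.2 -0.  -2. ] t 33.0167 tilt [-0.0019  0.0093]
shift cm [-0.09  0.04  6.02] turn -0.005
```

>>> servo_tool(moves=[[[-1, -0.08, 0, 0, 0], [-1, 0, 0.01, 0.8, 0], [-1, 0, 0.01, 0.8, 0], [-1, 0, 0.01, 0.8, 0], [-1, 0, 0, 0, 0], [-1, 0, 0, 0, 0]]])

```text
t: 33.52
eef_pos: [0.5636, 0.03, 0.2114]
eef_rot: [-0.005, 1.0, -0.003, -0.001]
ft_force: [0.7, -0.4, -1.7]
opening: 0.0274
```

```bash
python3 to.py .5637 .0302 .1782 0
```

```text
[0.5636 0.03   0.2114] psi -0.31 open 0.02741884582031816 F [ 0.7 -0.4 -1.7] t 33.5167 tilt [-0.0024  0.0093]
shift cm [0.01 0.01 3.32] turn -0.005
```

>>> servo_tool(moves=[[[-1, 0, 0.01, 0.7, 0], [-1, 0, 0.01, 0.7, 0], [-1, 0, 0.01, 0.7, 0], [-1, 0, 0.01, 0.6, 0], [-1, 0, 0, 0, 0], [-1, 0, 0, 0, 0]]])

```text
t: 34.02
eef_pos: [0.5634, 0.0298, 0.1811]
eef_rot: [-0.005, 1.0, -0.003, -0.002]
ft_force: [0.1, 0.6, -1.4]
opening: 0.0279
```

```bash
python3 to.py .5637 .0302 .1782 0
python3 - <<'E'
from h import *
import pickle
a=look("scene");b=look("side");pickle.dump((a,b),open("o.pkl","wb"))
A=cv2.resize(a["pixels"][140:200,260:340],None,fx=5,fy=5,interpolation=cv2.INTER_CUBIC)
B=cv2.resize(b["pixels"][200:260,238:318],None,fx=5,fy=5,interpolation=cv2.INTER_CUBIC)
save("o",np.hstack([A,B]))
E
```

```text
[0.5634 0.0298 0.1811] psi -0.3 open 0.02791352219322648 F [ 0.1  0.6 -1.4] t 34.0167 tilt [-0.003   0.0093]
shift cm [ 0.03 -0.03  0.29] turn -0.005
```

View pics/o.png

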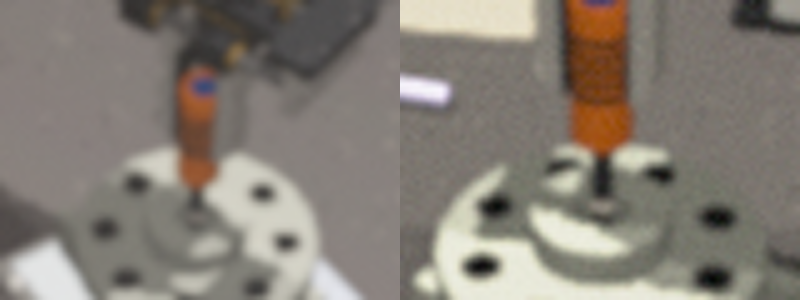

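The probe hangs in the bore's mouth in both views, with the ring at side zoom (601,206), about 3 mm high by the model. Lowering the rest.

>>> servo_tool(moves=[[[-1, 0.03, -0.02, 0.27, 0], [-1, 0, 0, 0, 0], [-1, 0, 0, 0, 0], [-1, 0, 0, 0, 0]]])

```text
t: 34.45
eef_pos: [0.5643, 0.03, 0.1794]
eef_rot: [-0.005, 1.0, -0.003, -0.0]
ft_force: [0.7, -0.3, -1.5]
opening: 0.0278
```

```bash
python3 to.py .5637 .0302 .1782 0
python3 - <<'E'
from h import *
b=look("side");a=look("scene")
s=sense();p=s["eef_pos"];m=Rm(s["eef_rot"])
for n,k in(("ring",.0802),("ringtop",.0772),("handle low",.0452)):
  q=p+m[:,2]*k;print(n,q,proj(a,q)[:2],proj(b,q)[:2])
B=cv2.resize(b["pixels"][220:255,255:300],None,fx=8,fy=8,interpolation=cv2.INTER_CUBIC)
A=cv2.resize(a["pixels"][165:200,277:322],None,fx=8,fy=8,interpolation=cv2.INTER_CUBIC)
save("p",np.hstack([A,B]))
g=b["pixels"].min(2).astype(int)
print(g[228:248,270:286])
E
```

```text
[0.5643 0.03   0.1794] psi -0.31 open 0.02784885723329624 F [ 0.7 -0.3 -1.5] t 34.45 tilt [-0.0009  0.0093]
shift cm [-0.06 -0.01  0.12] turn -0.005
ring [0.56421593 0.03082506 0.09929375] [298.69139563 182.28745512] [277.02419343 240.87022911]
ringtop [0.5642184  0.03079722 0.10229362] [298.7288401  181.63503139] [277.01313359 239.79912153]
handle low [0.56424478 0.03050019 0.13429223] [299.13688234 174.52539757] [276.89253263 228.11932938]
[[114 105  78  53  32  20  20  29  27  12  10  30  53  90 113 125]
 [147 146 125  97  66  30  23  21  19  28  42  74 101 131 154 161]
 [165 166 152 131 107  82  49  27  31  51  91 121 150 174 184 190]
 [130 136 135 132 131 111  73  37  31  87 135 167 184 190 196 192]
 [ 72  78  91 112 123 113  78  44  45  99 153 176 188 193 194 196]
 [ 66  83 104 114 111 104  67  37  37  84 132 151 162 170 176 169]
 [120 146 155 158 135  94  65  43  41  69 103 118 131 134 142 131]
 [169 174 178 167 131  94  61  33  29  62  91 107 106 115 117 111]
 [184 184 168 146 120  87  60  37  34  66  86 106 110 107 105 106]
 [181 174 151 124 103  85  63  38  37  61  88 111 111 109 104 109]
 [157 160 139 111 103  80  55  33  30  60  92  98 108 105 108 106]
 [124 131 120 105  96  82  59  46  39  63  83  95  99 101 110 108]
 [109 112 101  95  93  91  83  80  80  87  85  94 101  97 108 111]
 [113 102  93  92  88  98 108 115 120 106  98  95  89  97 100 108]
 [139 110  97  95  89  94 105 122 122 111  94  93  95  88 100 108]
 [161 133 112 107  96  82  83  87  92  87  87  94  93  94 100 107]
 [180 159 147 146 129 110  89  70  71  79  99 103 106 104 111 111]
 [203 197 196 190 187 166 142 114 105 109 117 121 125 126 122 118]
 [220 219 220 220 215 208 191 167 150 147 145 131 134 132 130 125]
 [221 221 221 221 222 221 214 202 198 186 170 147 138 140 135 136]]
```

View pics/p.png

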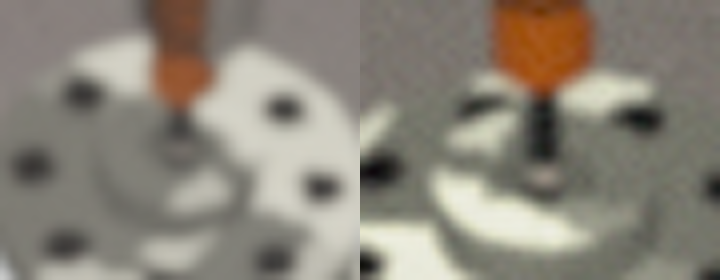

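The ring is visible in the bore's mouth in the side view (rows 240–243, col 277.6, bore centre 277.9). Allowing for the tube's radius it is about 1.2 mm high, as the model says. One last nudge.

>>> servo_tool(moves=[[[-1, -0.05, -0.01, 0.13, 0], [-1, 0, 0, 0, 0], [-1, 0, 0, 0, 0], [-1, 0, 0, 0, 0]]])

```text
t: 34.88
eef_pos: [0.5638, 0.0302, 0.1782]
eef_rot: [-0.005, 1.0, -0.003, -0.0]
ft_force: [0.6, 0.0, -0.8]
opening: 0.0281
```

```bash
python3 to.py .5637 .0302 .1782 0
```

```text
[0.5638 0.0302 0.1782] psi -0.31 open 0.028055996891781874 F [ 0.6  0.  -0.8] t 34.8833 tilt [-0.0005  0.0093]
shift cm [-0.01 -0.    0.  ] turn -0.005
```

```bash
python3 -c "
from h import *
s=sense();print(s['joint_vel'].round(4));print(sign_off())"
```

```text
[ 0.0001 -0.0007  0.0002  0.0006  0.0009 -0.0002]
the job is handed in; nothing more can be done
None
```

The fader is set and released, and the job is handed in. The arm is still holding the probe upright in the flange's bore with the ring level with the hub top. It finished at about 35 s of the 64 s allowed.

- **Fader:** after letting go, the white line measured about 0.3 mm from the middle of the tape along the slot.
- **Probe height and centring:** the arm ended within about 0.1 mm of its target position. Before a final 1.2 mm lowering, the side picture and the arm's pose agreed on the ring's height to about 1 mm. The probe was within about 1 mm of the bore's centre in both views. I took no picture after that last nudge.
- **Stillness and contact:** joint speeds were close to zero when I handed in. The wrist force during the descent showed little beyond the probe's weight, so no sign of touching the flange.
- **Tool tilt:** fast moves pitched the tool by up to 3.5° while it carried the probe. I worked that out above the flange before lowering. About 0.5° sideways was left at the end.
- **Flange and other items:** the arm made no contact with them that I could see. I did not re-measure where they lie.

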